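# Unfold the clamp crank and clamp the bottle

## Task

The crank of the bench clamp beside the blue bath has been stowed with its handle folded flat. Unfold the handle fully upright before cranking, then use it to turn the crank clockwise until the jaw has pushed the brown bottle home into the V-block and holds it there firmly, at about 20 N; over 45 N may crack the glass. Work the jaw by the crank alone without touching jaw or bottle, leave the handle up and let go, and do not disturb the other things around the clamp.

Things in the scene. Friction and masses are not known exactly. Their poses are not given: they have to be found in the camera images.
- clamp: Fixed bench clamp: aluminium deck plate 340 x 110 mm (x -0.055 to 0.285), deck 12 mm above the worktop. Origin: on the worktop under the crank's axis; x runs from the grey gearbox with the crank (90 mm square, 66 mm high, round the origin) to the V-block, z up. The V-block (60 mm tall) is set anew each time: a seated bottle's centre lies anywhere from x = 0.165 to 0.195, unmeasured, to be felt.
- jaw: Steel jaw 24 x 80 x 50 mm that slides on the deck along the clamp's +x. Origin: on the deck under its middle, at clamp x = 0.065 when the crank reads 0. Its black rubber pad is sprung (8 N per mm, 6 mm travel), face 26 mm ahead (+x) of the origin, 45 mm above the worktop. 1 rad of crank moves it 15 mm; it keeps its place when the crank is released.
- crank (a joint): Crank on the gearbox, vertical axis through point hub, 0 to 5.6 rad, growing clockwise from above, which closes the jaw; at 0 the arm points along the clamp's -x. Steel arm 12 mm wide, top at 86 mm. Turning it idle takes about 9 N at the handle (60 mm from the axis); each 10 N between jaw and bottle adds 2.5 N; pushing the loose bottle adds under 0.8 N.
- fold (a joint): Hinge of the folding handle at the free end of the crank arm: 0 = folded flat over the arm, pointing to the hub; 1.571 = upright, its working position, against a stop. Stiff (about 0.15 N m), stays where it is left. Its axis is level, square to the arm.
- hub (a point): Point on the crank's axis, 99 mm above the worktop, level with the fold hinge (nothing is there but the folded handle's end). Mind the tall blue bath to the right of the clamp: it fills the bench from about x = 0.37 on and y below about 0.29, its front edge 0.29 m high, its back 0.5 m; come round in front of it or high above.
- hinge_pin (a point): Centre of the fold hinge's pin, at the outer end of the arm, 60 mm from the crank axis, 99 mm above the worktop. The hinge cheeks stand 18 mm apart outside, top 105 mm above the worktop.
- grip (a point): Point on the handle's centre line 40 mm from the hinge pin, a good place to grip. The handle is a round black sleeve of 18 mm diameter, from 10 to 57 mm from the pin, free to spin about its own length, so a hand can hold it tightly while cranking.
- bottle: Brown (amber) glass bottle with black cap, 62 mm diameter, 125 mm tall, 0.2 to 0.4 kg, standing upright on the deck between jaw and V-block. Origin: centre of its underside.
- filter: Bystander: small white syringe filter, 27 mm diameter, 16 mm tall. Origin under its centre.
- hex_key: Bystander: small black hex key, 21 x 70 x 7 mm, lying beside the clamp. Origin under its centre.

How it is judged:
On the way, in this order (a step that is already met when the one before it is completed fails the run):
1. the handle is unfolded upright (value of joint fold above 1.4 rad), for 0.2 s.
2. the bottle is clamped (contact force between jaw and bottle between 10 and 35 N), for 0.3 s.
At the end, for the whole second after the job is handed in: The jaw presses the upright bottle into the V-block with 10 to 35 N (bottle within 8 mm of the clamp's centre line, tilted under 0.08 rad, at rest), and the crank handle stands upright (fold over 1.4 rad) (all of step 2 and value of joint fold above 1.4 rad and angle between bottle's own z axis and vertical below 0.08 rad and x of bottle in the frame of clamp above 0.16 m and y of bottle in the frame of clamp between -0.008 and 0.008 m and linear speed of bottle below 0.02 m/s); the robot touches nothing.
It fails at once if the jaw squeezes the bottle with more than 45 N (contact force between jaw and bottle above 45 N).
It fails at once if the crank is turned (handle hinge moved over 25 mm) before the handle is unfolded past 1.3 rad (distance of hinge_pin from where it was at the start of the episode above 0.025 m and value of joint fold below 1.3 rad).
It fails at once if the robot presses on the jaw or the bottle itself (contact force between any of the arm, the fingers and jaw above 3 N or contact force between any of the arm, the fingers and bottle above 3 N).
It fails at once if a bystander is moved more than 30 mm (distance of any of filter, hex_key from where it was at the start of the episode above 0.03 m).
It also fails if it takes over 72 s, if anything falls off the work surface, if the arm or the gripper's body presses on something with over 40 N, if the wrist force passes 120 N, or if a joint passes its speed limit or range.

## Robot

A 6-joint arm with a two-finger parallel gripper is mounted at the origin on a cart in front of the work surface, level with it; the furniture and walls round the work are solid. World frame = base frame: x ahead of the robot, y to its left, z up, the work surface at z = 0. Lengths are in m, angles in rad, forces in N, time in s.
With the tool pointing down it reaches from about 0.35 to 0.725 m from the base axis. Payload 4.3 kg.
Tool frame: the origin (TCP) lies at the very end of the fingers, on their centre line; the grasp point (between the pads) lies robot.pinch_z behind it (robot.pinch_z is the distance from the TCP to the grasp point, in m); z points along the fingers, y is the line along which they close (so a half turn about z gives the same grasp; the last joint's range is limited). The gripper opens to 85 mm and grips with 20 to 120 N. Pads are 22 mm wide; open, the fingers measure 114 mm over their backs; the gripper's body (76 mm by 85 mm) begins 54 mm behind the grasp point. The pads swing forward as they close: fully open they stand 13 mm farther back than shut.
Start: joints at [1.127, 0.377, 0.081, 1.274, 0, 1.46], TCP at [0.188, 0.543, 0.231] pointing down, gripper open.
Joint ranges: [-2.72, 2.72], [-0.84, 1.66], [-1.02, 1.22], [-1.77, 2.12], [-1.37, 1.28], [-3.14, 3.14]. Speed limits (rad/s): [2.57, 2.57, 3.14, 3.14, 3.14, 3.14].

## Interface

Orientations are given as a 3x3 rotation matrix whose columns are the frame's x, y, z axes.
In Python, from plant import robot, cams gives the robot as it stands. Calls block until the motion is done:
- robot.movep(position, orientation): joint-space move of the TCP to a pose.
- robot.movel(position, rotation=None, speed=0.15, guard=None): straight line of the TCP; rotation=None keeps the orientation; speed is the mean speed in m/s. With guard (N) it stops when the force on the tool has changed by that much, and returns True; else False.
- robot.goto_joints(angles): joint-space move.
- robot.open_jaws() and robot.grasp(f_grip=None): open the fingers fully, or close them until they stop; f_grip is the grip in N (None keeps the last).
- robot.pause(seconds).
- robot.ik(position, orientation): joint angles nearest the present ones, or None.
- robot.read_state(): the state.
- cams.grab_frame(name): name is "side" or "top"; returns a dict with "img" (384x512x3 uint8, red, green, blue), "depth" (384x512 float32, m along the optical axis (not along the pixel's ray), 0 where there is no reading), "intrinsics" (3x3 intrinsics, pixels), "k1" (the pictures are not rectified: a ray, as slopes to the right and down, at radius r is drawn at 1 + k1 r^2 times it, then the intrinsics apply), "R" (3x3) and "t" (3): a world point X has camera coordinates R X + t. Camera axes: x right, y down, z forward; pixel columns grow to the right and rows downward; lengths in m; the calibration is good to about 2 mm. A picture is of the moment at which its call begins.
A pose or a line that the arm cannot do raises robot.IKError and nothing moves.
- robot.finish_job(): hands the job in; it is judged then, once.
The state is a dict: "time_s": time; "joint_pos": joint angles; "joint_vel": joint speeds; "effort": joint torques, N m; "eef_pos": TCP position; "tool_rot": TCP orientation; "force": force on the tool from outside, world axes, zero at the start; "ft_torque": the same for the moment, N m; "opening": finger opening in m; "gripper_force": force on a finger pad.
Only numpy, scipy, OpenCV 4.12 (cv2) and the standard library are available. Lean on these libraries where they do the work, as an engineer would, in place of code of your own. Each camera call takes 0.05 s, during which the arm holds its last target. There are 200 camera calls.

## Working session

There is one attempt and no reset: what is moved stays moved. The work goes in short steps, each a Python script; the robot and the scene stay as the last script left them, time stands still between calls to the robot, and variables do not carry over. Pictures are saved under pics/ and viewed, at most 10 in all, crops included, and the job is handed in when it is done.

```bash
ls; mkdir -p pics
python3 - <<'E'
from plant import robot,cams
import cv2,numpy as np
for n in("top","side"):
    f=cams.grab_frame(n); cv2.imwrite(f"pics/{n}0.png",cv2.resize(f["img"][:,:,::-1],(800,600),interpolation=cv2.INTER_CUBIC))
    np.savez(f"{n}0.npz",**f); print(n,f["intrinsics"].tolist(),f["k1"],(-f["R"].T@f["t"]).round(3),f["R"].round(2).tolist())
print(robot.pinch_z,robot.read_state())
E
```

```text
pics
top [[451.50200724666763, 0.0, 257.0627761397546], [0.0, 451.50200724666763, 193.46872072114672], [0.0, 0.0, 1.0]] -0.02064369729499574 [0.47  0.37  0.945] [[0.01, -1.0, -0.03], [-0.99, -0.01, -0.11], [0.11, 0.03, -0.99]]
side [[383.8452376859139, 0.0, 255.46234309366082], [0.0, 383.8452376859139, 192.79962708635054], [0.0, 0.0, 1.0]] -0.11942924347240454 [0.721 0.033 0.832] [[0.91, 0.42, 0.01], [0.38, -0.79, -0.48], [-0.2, 0.44, -0.88]]
0.0187 {'time_s': 0.1, 'joint_pos': array([1.12670740e+00, 3.78000249e-01, 7.97498112e-02, 1.27438650e+00,
       3.38929769e-05, 1.46050388e+00]), 'joint_vel': array([ 6.10158312e-04,  1.18213559e-03,  4.63631448e-03, -4.09744103e-04,
       -9.32175666e-04,  4.65505270e-05]), 'effort': array([ 1.96722765e-03, -4.64693999e+01,  2.70582372e+01,  1.19846207e-02,
       -1.39397775e-04, -1.16611787e-06]), 'eef_pos': array([0.18811499, 0.54273658, 0.2304447 ]), 'tool_rot': array([[-9.44805197e-01,  3.27631598e-01, -8.21395239e-04],
       [ 3.27632543e-01,  9.44803791e-01, -1.64751092e-03],
       [ 2.36280699e-04, -1.82569269e-03, -9.99998306e-01]]), 'force': array([-0.42572977, -0.66234569,  0.07229116]), 'ft_torque': array([-0.03101837, -0.01565581, -0.01504149]), 'gripper_force': 0.0, 'opening': 0.08543095993891488}
```

View pics/top0.png

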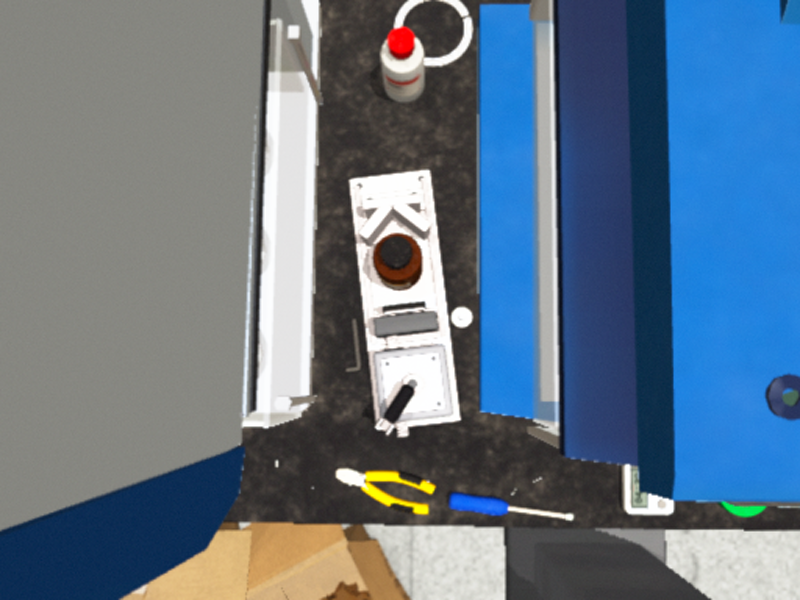

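View pics/side0.png

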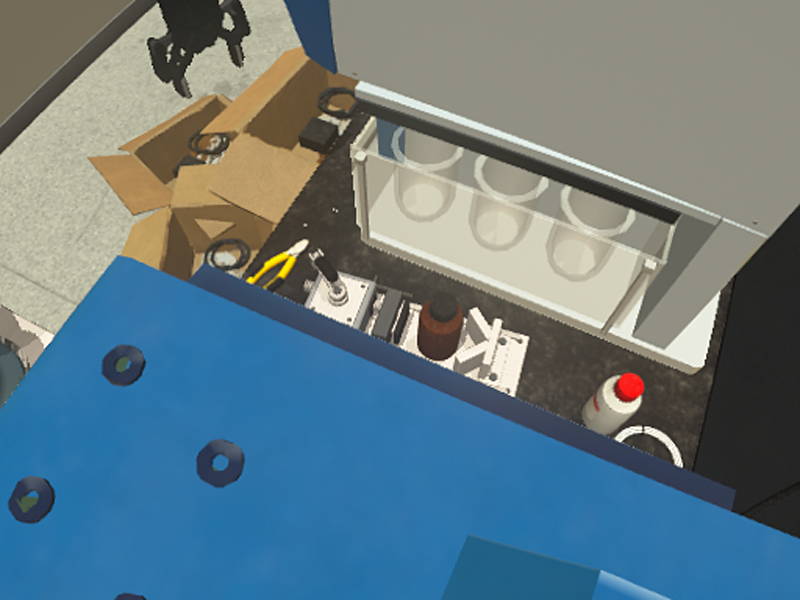

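The top view shows the clamp running away from the robot, from the deck's near edge at (378..460, 425) to its far edge at (350..430, 175). The hub is near (413, 382), and the black handle is folded along an arm that points lower-left to the hinge at about (388, 422). The hex key is at (355, 345) and the filter at (461, 317). A tall machine stands to the left and the bath to the right. Next I'll measure these.

```bash
cat > h.py <<'E'
import numpy as np,cv2
def undist(f,uv):
    K=f["intrinsics"]; k=float(f["k1"])
    d=(np.asarray(uv,float)-K[[0,1],2])/K[0,0]; s=d.copy()
    for _ in range(10): s=d/(1+k*(s**2).sum(-1,keepdims=True))
    return s
def cloud(f):
    v,u=np.mgrid[:384,:512]; s=undist(f,np.dstack([u,v]))
    P=np.dstack([s,np.ones((384,512))])*f["depth"][...,None]
    return (P-f["t"])@f["R"]
def onplane(f,uv,z):
    s=undist(f,np.atleast_2d(uv)); d=np.c_[s,np.ones(len(s))]@f["R"]; c=-f["R"].T@f["t"]
    return c+d*((z-c[2])/d[:,2])[:,None]
E
python3 - <<'E'
from h import *
f=dict(np.load("top0.npz")); W=cloud(f); z=W[...,2]; img=f["img"].astype(int)
roi=np.zeros((384,512),bool); roi[105:278,215:300]=1
m=roi&(abs(z-.012)<.006)&(img.min(2)>120)
r=cv2.minAreaRect(W[m][:,:2].astype(np.float32)*1000); print("deck",m.sum(),r, cv2.boxPoints(r).round(0).tolist())
g=roi&(abs(z-.066)<.008)&(W[...,0]<.42)
print("gearbox",g.sum(),cv2.minAreaRect(W[g][:,:2].astype(np.float32)*1000),np.median(z[g]))
b=roi&(z>.08)&(W[...,0]<.38)
print("crank hi",b.sum()); 
b2=b&(img.max(2)<80)
n,l,st,c=cv2.connectedComponentsWithStats((roi&(img.max(2)<60)).astype(np.uint8))
for i in range(1,n):
    if st[i,4]>15: print(st[i],c[i],W[l==i].mean(0).round(3),np.median(z[l==i]))
print("handle",cv2.minAreaRect(W[b2][:,:2].astype(np.float32)*1000),np.percentile(z[b2],[5,50,95]))
# height map slices: obstacles in rows
for X in (.2,.25,.3,.35,.45):
    for Y in np.arange(.2,.56,.02):
        q=(abs(W[...,0]-X)<.01)&(abs(W[...,1]-Y)<.01)&(f["depth"]>0)
        print("%4d"%(1000*z[q].max()) if q.any() else " -- ",end=" ")
    print()
E
python3 - <<'E'
import cv2,numpy as np
a=np.load("top0.npz")["img"][205:285,220:310,::-1]; cv2.imwrite("pics/c0.png",cv2.resize(a,None,fx=7,fy=7,interpolation=cv2.INTER_CUBIC))
E
```

```text
deck 3216 ((581.2593994140625, 384.36517333984375), (340.81396484375, 137.24139404296875), 7.302209377288818) [[404.0, 431.0], [421.0, 295.0], [759.0, 338.0], [742.0, 474.0]]
gearbox 6 ((419.2421569824219, 395.1268615722656), (11.537125587463379, 0.1631893664598465), 89.83677673339844) 0.06238630348862502
crank hi 0
[215 105  36  38 303] [225.51155116 117.68976898] [0.735 0.47  0.006] 0.00013247748853790226
[ 277  105   23   95 1013] [288.49851925 144.10858835] [0.678 0.335 0.008] 0.0001664379606281668
[ 215  145   31  133 1804] [224.51053215 217.64079823] [0.522 0.468 0.005] 0.00010484285458029296
[243 151  21  22 344] [253.0872093  161.57848837] [0.616 0.404 0.137] 0.1368980788602855
[263 172   6  10  25] [265.44 177.24] [0.596 0.382 0.078] 0.0769927533592632
[243 175  17   7  35] [251.31428571 179.25714286] [0.59  0.409 0.093] 0.09487309450759293
[246 194  25   4  42] [258.76190476 195.57142857] [0.562 0.395 0.063] 0.06279856536634097
[290 210  10  47 260] [294.68076923 230.26153846] [0.496 0.322 0.007] 9.473232306508941e-05
[246 247  18  23 193] [254.90673575 257.96891192] [0.443
[... 210 characters left out ...]
88134932e-05Traceback (most recent call last):
  File "<stdin>", line 14, in <module>
    return _quantile_unchecked(
        a, q, axis, out, overwrite_input, method, keepdims, weights)
    return _ureduce(a,
                    func=_quantile_ureduce_func,
    ...<5 lines>...
                    overwrite_input=overwrite_input,
                    method=method)
    r = func(a, **kwargs)
    result = _quantile(arr,
                       quantiles=q,
    ...<2 lines>...
                       out=out,
                       weights=wgt)
    slices_having_nans = np.isnan(arr[-1, ...])
                                  ~~~^^^^^^^^^
IndexError: index -1 is out of bounds for axis 0 with size 0
```

View pics/c0.png

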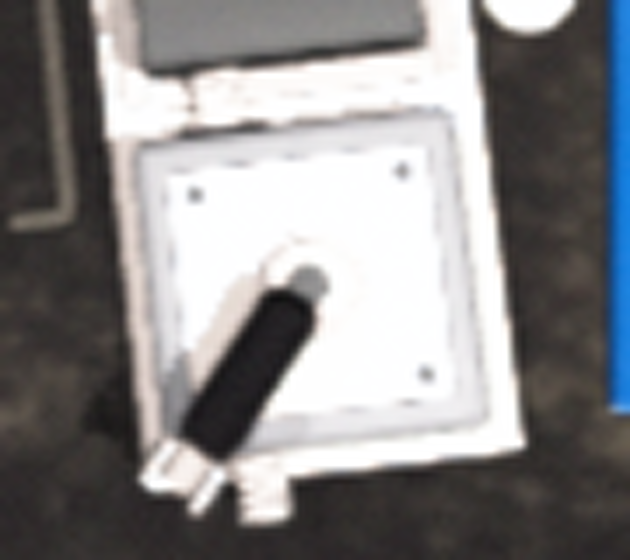

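The crop shows the hub boss at crop (308, 283). The black sleeve runs from there to about (205, 445), with the hinge cheeks at (155, 478) and (205, 495). The handle is therefore folded along an arm that points down-left.

Run:
```python
from h import *
f=dict(np.load("top0.npz")); W=cloud(f); z=W[...,2]; img=f["img"].astype(int)
roi=np.zeros((384,512),bool); roi[105:278,215:300]=1
dk=roi&(img.min(2)>90); dk=cv2.morphologyEx(dk.astype(np.uint8),cv2.MORPH_OPEN,np.ones((5,5)))
n,l,st,c=cv2.connectedComponentsWithStats(dk)
m=roi&(abs(z-.012)<.006)&(img.min(2)>120)
n,l,st,c=cv2.connectedComponentsWithStats(m.astype(np.uint8)); 
# exclude filter
fp=W[m]; r=cv2.minAreaRect(fp[:,:2].astype(np.float32)); th=np.deg2rad(7.3)
cx=np.array([np.cos(th),np.sin(th)]);cy=np.array([-cx[1],cx[0]])
s=fp[:,:2]@cx;t=fp[:,:2]@cy
print("s range",np.percentile(s,[0,.5,99.5,100]));
lo=[];hi=[]
for a in np.arange(s.min()+.01,s.max()-.01,.01):
    q=t[(abs(s-a)<.005)]; lo.append((a,q.min()));hi.append((a,q.max()))
lo=np.array(lo);hi=np.array(hi);print((hi[:,1]-lo[:,1]).round(3))
def rob(p):
    k=np.ones(len(p),bool)
    for _ in range(5):
        pf=np.polyfit(*p[k].T,1); e=abs(p[:,1]-np.polyval(pf,p[:,0])); k=e<max(.002,np.median(e)*1.5)
    return pf
a,b=rob(lo),rob(hi); print(a,b)
off=lambda p:np.array(p)/7.+[220,205]-.43
hp=onplane(f,off([(197,448),(300,290),(308,283),(155,478),(205,495)]),.099); print(hp.round(4).tolist())
g=onplane(f,off([(137,145),(452,108),(490,415),(165,445)]),.066); print("gb",g.round(4).tolist(),g.mean(0))
print("hub@.086/.088",onplane(f,off([(310,285)]),.087))
# black sleeve rect
bm=(img.max(2)<60)&roi; n,l,st,c=cv2.connectedComponentsWithStats(bm.astype(np.uint8)); i=l[258,255]
uv=np.argwhere(l==i)[:,::-1]; P=onplane(f,uv,.1)[:,:2]; print("sleeve",cv2.minAreaRect((P*1000).astype(np.float32)),cv2.boxPoints(cv2.minAreaRect((P*1000).astype(np.float32))))
print("sleeve z",np.percentile(z[l==i],[5,25,50,75,95]))
for X in (.2,.25,.3,.35,.4,.45,.5,.55):
    for Y in np.arange(.2,.56,.02):
        q=(abs(W[...,0]-X)<.01)&(abs(W[...,1]-Y)<.01)&(f["depth"]>0)
        print("%4d"%(1000*z[q].max()) if q.any() else " -- ",end=" ")
    print()
```

```text
s range [0.45498167 0.45609385 0.79410529 0.79579509]
[0.109 0.109 0.108 0.11  0.109 0.11  0.109 0.11  0.109 0.109 0.109 0.132
 0.135 0.137 0.132 0.11  0.11  0.109 0.108 0.109 0.11  0.109 0.11  0.109
 0.11  0.109 0.11  0.109 0.109 0.109 0.109 0.109 0.11 ]
[-0.00185356  0.26740261] [-0.0007608   0.37586851]
[[0.4219, 0.4131, 0.099], [0.4638, 0.3863, 0.099], [0.4657, 0.3842, 0.099], [0.4139, 0.4242, 0.099], [0.4096, 0.4109, 0.099]]
gb [[0.5032, 0.4327, 0.066], [0.5143, 0.3452, 0.066], [0.43, 0.3343, 0.066], [0.4207, 0.4237, 0.066]] [0.46705349 0.38395957 0.066     ]
hub@.086/.088 [[0.46510859 0.38381305 0.087     ]]
sleeve ((442.0684814453125, 399.1700744628906), (14.874395370483398, 46.600425720214844), 56.78142166137695) [[418.5015  405.71286]
 [457.4868  380.18356]
 [465.63547 392.6273 ]
 [426.65018 418.1566 ]]
sleeve z [0.10964667 0.11208091 0.11536864 0.11913816 0.12236983]
 --   --   --   --   --   --   --   --   --   --   --   --   --   --   --   --   --   --  
 --   --   --   --   --   --   --   --   --   --   --   --   --   --   --   --   --   --  
  16   17   15   22   23   23   23   20   15   15   16   14    5    3    3    3    4    4 
   4    3    4    4    4    3    5    3    3   17   16   15   16   18   15    4  584    4 
 320  318  318    3    4    3    3    4    4   42   99  106    4    3    4    3  696    4 
 319  319  318   59   60   56   16   70   70  122  123   69   15    3    4  233  696  223 
 319  319  320   59   58   57    3   67   70   69   69   69   64   11    5    3  701  222 
 320  319  319   57   58   58   18   21   71   72   70   70   69   12    4    4  708  223
```

Run:
```python
from h import *
from plant import robot
f=dict(np.load("top0.npz")); W=cloud(f); z=W[...,2]; img=f["img"].astype(int)
roi=np.zeros((384,512),bool); roi[105:278,215:300]=1
bm=(img.max(2)<60)&roi; n,l,st,c=cv2.connectedComponentsWithStats(bm.astype(np.uint8)); k=l==l[258,255]
H=np.array([.4653,.3836]); Q=W[k]; 
for it in range(3):
    d=Q[:,:2].mean(0)-H
    mu=Q.mean(0); u,s,vt=np.linalg.svd(Q-mu,full_matrices=False)
    ax=vt[0]*np.sign(vt[0][0]); print("axis",ax.round(3),"mean",mu.round(4),"ext",np.percentile((Q-mu)@ax,[1,99]),s)
    Q=Q[abs((Q-mu)@vt[1])<.006]
for n in("top","side"):
    g=dict(np.load(n+"0.npz")); V=cloud(g); ok=g["depth"]>0
    for X in (.38,.45,.52):
        print(n,X,end=": ")
        for Y in np.arange(.2,.34,.01):
            q=(abs(V[...,0]-X)<.006)&(abs(V[...,1]-Y)<.005)&ok
            print("%d/%d"%(1000*V[q][:,2].min(),1000*V[q][:,2].max()) if q.any() else "--",end=" ")
        print()
def R(yaw):
    y=np.array([np.cos(yaw),np.sin(yaw),0]);zz=np.array([0,0,-1.]);return np.c_[np.cross(y,zz),y,zz]
s=robot.read_state()["joint_pos"]
for lab,p,yw in (("fold",(.44,.40,.09),56.8),("up",(.415,.4165,.12),56.8),("left",(.465,.444,.12),40),("far",(.525,.391,.12),10),("bath",(.455,.325,.12),0),("bath",(.455,.325,.12),57)):
    for o in (0,180): 
        q=robot.ik(np.array(p),R(np.deg2rad(yw+o))); print(lab,yw+o,None if q is None else np.round(q,2))
```

```text
axis [ 0.037 -0.038  0.999] mean [0.4426 0.3989 0.1284] ext [-0.02269264  0.81786116] [1.42919846 0.17802798 0.05624737]
axis [ 0.033 -0.036  0.999] mean [0.4438 0.3977 0.1628] ext [-0.05156385  0.7834801 ] [1.39724408 0.02854052 0.02420284]
axis [ 0.033 -0.035  0.999] mean [0.4439 0.3974 0.1701] ext [-0.0584278   0.77616602] [1.39053991 0.02342465 0.02199111]
top 0.38: -2/2 -3/3 -3/4 -3/2 -2/1 -2/1 -2/4 -3/2 -2/3 -2/4 -2/3 -4/3 -5/3 -2/3 -3/3 
top 0.45: 313/319 313/319 314/319 107/319 52/318 52/318 50/56 52/58 52/60 50/56 -2/56 -3/4 -2/2 9/14 58/67 
top 0.52: 314/319 314/319 313/318 51/319 51/319 49/319 51/57 51/56 51/57 51/58 -4/56 -3/4 -4/2 -2/3 8/14 
side 0.38: -- -- -- -- -- -- -- -- -- -- -- -- -- -- -- 
side 0.45: -- -- 315/318 314/319 314/318 315/316 -- -- -- -- -- -- -- -- -- 
side 0.52: -- -- 315/317 314/318 315/318 315/316 -- -- -- -- -- -- -- -- -- 
fold 56.8 [ 0.63  0.49 -0.12  0.96  0.    1.21]
fold 236.8 [ 0.63  0.49 -0.12  0.96  0.   -1.93]
up 56.8 [ 0.68  0.46 -0.09  1.02  0.    1.26]
up 236.8 [ 0.68  0.46 -0.09  1.02  0.   -1.88]
left 40 [0.66 0.56 0.08 1.09 0.   1.54]
left 220 [ 0.66  0.56  0.08  1.09  0.   -1.61]
far 10 [0.54 0.59 0.13 1.11 0.   1.94]
far 190 [ 0.54  0.59  0.13  1.11  0.   -1.2 ]
bath 0 [ 0.51  0.4  -0.18  0.99  0.    2.08]
bath 180 [ 0.51  0.4  -0.18  0.99  0.   -1.06]
bath 57 [ 0.51  0.4  -0.18  0.99  0.    1.08]
bath 237 [ 0.51  0.4  -0.18  0.99  0.   -2.06]
```

Run:
```python
from h import *
from plant import robot
from scipy.optimize import least_squares
rng=np.random.default_rng(0); D=[]
for _ in range(150):
    r=rng.uniform(.4,.7);p=np.array([r*.77,r*.64,rng.uniform(.1,.45)]); t=rng.uniform(-.5,.5); j1=.58
    zt=np.array([np.sin(t)*np.cos(j1),np.sin(t)*np.sin(j1),-np.cos(t)]); y=np.array([-np.sin(j1),np.cos(j1),0]); 
    q=robot.ik(p,np.c_[np.cross(y,zt),y,zt])
    if q is not None: D.append(np.r_[p,zt,q])
D=np.array(D);p,zt,q=D[:,:3],D[:,3:6],D[:,6:]
def wr(x): return p-x[0]*zt   # j4.. approx centre of pitch
def res(x):
    d,h,a,L1,o1,L2,o2,e,dl=x
    e_r=np.c_[np.cos(q[:,0]),np.sin(q[:,0])]; e_l=np.c_[-np.sin(q[:,0]),np.cos(q[:,0])]
    A=q[:,1]+o1;B=q[:,1]-q[:,2]+o2;ph=q[:,1]-q[:,2]+q[:,3]
    rr=a+L1*np.sin(A)+L2*np.sin(B)+dl*0; zz=h+L1*np.cos(A)+L2*np.cos(B)
    w=p-d*zt - 0
    return np.r_[(w[:,:2]*e_r).sum(1)-rr,(w[:,:2]*e_l).sum(1)-e, w[:,2]-zz]
best=min((least_squares(res,np.r_[.25,.2,0,.3,s1,.3,s2,.06,0]) for s1 in(-.5,.5) for s2 in (0,1,2)),key=lambda s:s.cost)
x=best.x; print(len(D),best.cost,x.round(3))
d,h,a,L1,o1,L2,o2,e,_=x
for qq,pz in(([.51,.4,-.18,.99],.12),([.63,.49,-.12,.96],.09),([.54,.59,.13,1.11],.12)):
    A=qq[0+1]+o1;B=qq[1]-qq[2]+o2
    E=np.array([a+L1*np.sin(A),h+L1*np.cos(A)]);Wc=E+L2*np.array([np.sin(B),np.cos(B)])
    c,s=np.cos(qq[0]),np.sin(qq[0])
    print("elbow r,z",E.round(3),"wrist",Wc.round(3),"plane pts",[(round(r*c-e*s*k,3),round(r*s+e*c*k,3)) for r,k in((E[0],0),(E[0],1),(Wc[0],0),(Wc[0],1))])
```

```text
126 5.1629083700330903e-05 [0.449 0.26  0.    0.498 0.    0.39  1.383 0.063 0.   ]
elbow r,z [0.194 0.718] wrist [0.555 0.569] plane pts [(np.float64(0.169), np.float64(0.095)), (np.float64(0.138), np.float64(0.15)), (np.float64(0.484), np.float64(0.271)), (np.float64(0.453), np.float64(0.326))]
elbow r,z [0.234 0.699] wrist [0.59  0.539] plane pts [(np.float64(0.189), np.float64(0.138)), (np.float64(0.152), np.float64(0.189)), (np.float64(0.477), np.float64(0.348)), (np.float64(0.44), np.float64(0.399))]
elbow r,z [0.277 0.673] wrist [0.653 0.568] plane pts [(np.float64(0.238), np.float64(0.142)), (np.float64(0.205), np.float64(0.197)), (np.float64(0.56), np.float64(0.336)), (np.float64(0.528), np.float64(0.39))]
```

Run:
```python
from h import *
f=dict(np.load("top0.npz")); W=cloud(f); z=W[...,2]; img=f["img"].astype(int)
roi=np.zeros((384,512),bool); roi[105:278,215:300]=1
bm=(img.max(2)<60)&roi; n,l,st,c=cv2.connectedComponentsWithStats(bm.astype(np.uint8)); k=(l==l[258,255])&(z<.14)&(z>.09)
H=np.array([.4653,.3836]); Q=W[k]; mu=Q[:,:2].mean(0)
u,s,vt=np.linalg.svd(Q[:,:2]-mu,full_matrices=False); a=vt[0]*np.sign(vt[0][1]); print("outward dir",a,np.rad2deg(np.arctan2(a[1],a[0])),"H offset from line",np.cross(a,H-mu),"mean",mu)
sd=(Q[:,:2]-H)@a; lat=np.cross(a,Q[:,:2]-mu); kk=abs(lat)<.004
print(np.percentile(sd,[1,99])); pf=np.polyfit(sd[kk],Q[kk,2],1);print("slope",pf, "z top at pin",np.polyval(pf,.06),np.std(Q[kk,2]-np.polyval(pf,sd[kk])))
```

```text
outward dir [-0.84197349  0.5395189 ] 147.3491057882041 H offset from line 0.0008186159018409474 mean [0.44217333 0.39939134]
[0.00529992 0.05003826]
slope [-0.24298828  0.12293945] z top at pin 0.108360150773112 0.0023283932296869255<stdin>:6: DeprecationWarning: Arrays of 2-dimensional vectors are deprecated. Use arrays of 3-dimensional vectors instead. (deprecated in NumPy 2.0)
<stdin>:7: DeprecationWarning: Arrays of 2-dimensional vectors are deprecated. Use arrays of 3-dimensional vectors instead. (deprecated in NumPy 2.0)
```

```bash
cat >> h.py <<'E'
H=np.array([.4653,.3836]); TH0=np.deg2rad(147.35)
def Rz(yaw):
    y=np.array([np.cos(yaw),np.sin(yaw),0]);zz=np.array([0,0,-1.]);return np.c_[np.cross(y,zz),y,zz]
def arm(th): return np.array([np.cos(th),np.sin(th)])
A0=arm(TH0); PIN=np.r_[H+.06*A0,.099]; YAW0=TH0-np.pi/2
def gp(fold,r=.04): return PIN+r*np.r_[-A0*np.cos(fold),np.sin(fold)]
E
python3 - <<'E'
from h import *
from plant import robot,cams
R=Rz(YAW0); robot.movep(np.array([.30,.36,.26]),R)
g=gp(.24)+[0,0,.003-robot.pinch_z]
robot.movel(np.r_[g[:2],.22],R,speed=.2)
f0=robot.read_state()["force"]
print("hit",robot.movel(g,speed=.08,guard=8)); s=robot.read_state(); print(s["eef_pos"],g,s["force"]-f0)
robot.grasp(30); s=robot.read_state(); print(s["opening"],s["gripper_force"],s["eef_pos"],s["force"]-f0,s["time_s"])
a=cams.grab_frame("top")["img"][180:290,190:330,::-1]; b=cams.grab_frame("side")["img"][130:240,170:310,::-1]
cv2.imwrite("pics/g1.png",cv2.resize(np.hstack([a,b]),(800,314),interpolation=cv2.INTER_CUBIC))
E
```

```text
hit False
[0.44789001 0.39528939 0.09337789] [0.44749505 0.39500865 0.09280811] [-0.49014589  0.46692735  0.02685761]
0.016883405722640386 29.26255837082863 [0.44740096 0.39475155 0.09287271] [-1.8731304  -1.3817413   2.36201372] 4.275
```

View pics/g1.png

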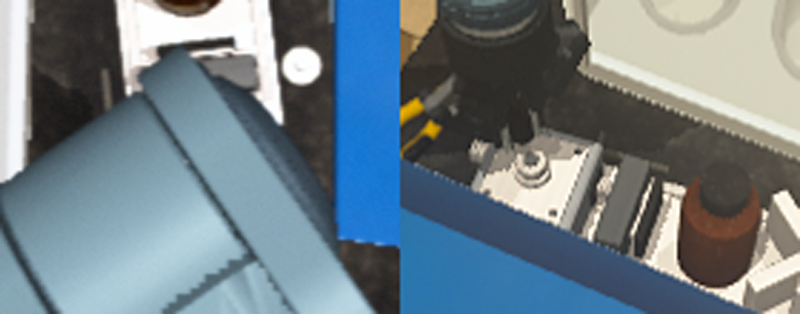

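The top view is blocked by the wrist. The side view shows the fingers closed over the arm at about (520, 120). The opening of 16.9 mm fits the 18 mm sleeve, so I'll swing the handle up.

Run:
```python
from h import *
from plant import robot,cams
pz=np.array([0,0,robot.pinch_z]); A3=np.r_[A0,0]
f0=np.array([-1.87,-1.38,2.36])
for fo in list(np.arange(.4,1.5,.18))+[1.5,1.57]:
    p=gp(fo)+.003*(A3*np.sin(fo)+np.array([0,0,1])*np.cos(fo))-pz
    robot.movel(p,speed=.06); s=robot.read_state(); F=s["force"]
    print(round(fo,2),"out %.1f lat %.1f z %.1f"%(F@A3,F@np.r_[-A0[1],A0[0],0],F[2]),(s["eef_pos"]-p).round(4),round(s["opening"],4))
for k in range(1,9):   # overdrive onto the stop
    robot.movel(p+A3*.0015*k,speed=.03); F=robot.read_state()["force"]
    print(k,"out %.1f z %.1f"%(F@A3,F[2]))
    if F@A3<-14: break
print(robot.read_state()["time_s"])
b=cams.grab_frame("side")["img"][120:230,160:300,::-1]
cv2.imwrite("pics/g2.png",cv2.resize(b,(764,600),interpolation=cv2.INTER_CUBIC))
```

```text
0.4 out -5.2 lat 2.0 z -2.6 [ 0.0006 -0.0007 -0.0003] 0.0168
0.58 out -5.4 lat 0.6 z -4.6 [ 0.0005 -0.0006 -0.0003] 0.017
0.76 out -5.8 lat 1.8 z -4.5 [ 0.0005 -0.0006 -0.0003] 0.0165
0.94 out -6.1 lat 0.4 z -4.1 [ 0.0009 -0.0009 -0.0003] 0.0167
1.12 out -7.0 lat 0.3 z -4.0 [ 0.0014 -0.0011 -0.0001] 0.0169
1.3 out -8.3 lat 0.9 z -2.1 [ 0.0019 -0.0014  0.0003] 0.0171
1.48 out -10.2 lat 2.0 z 0.2 [ 0.0023 -0.0015  0.0009] 0.0171
1.5 out -11.3 lat 3.1 z 0.9 [ 0.0028 -0.0019  0.0009] 0.0168
1.57 out -11.7 lat 3.4 z 2.5 [ 0.003  -0.0019  0.0013] 0.0169
1 out -11.8 z 2.2
2 out -11.4 z 3.4
3 out -11.6 z 3.4
4 out -11.5 z 2.0
5 out -10.5 z 2.4
6 out -10.3 z 2.6
7 out -9.7 z 2.2
8 out -9.7 z 1.1
8.7333
```

View pics/g2.png

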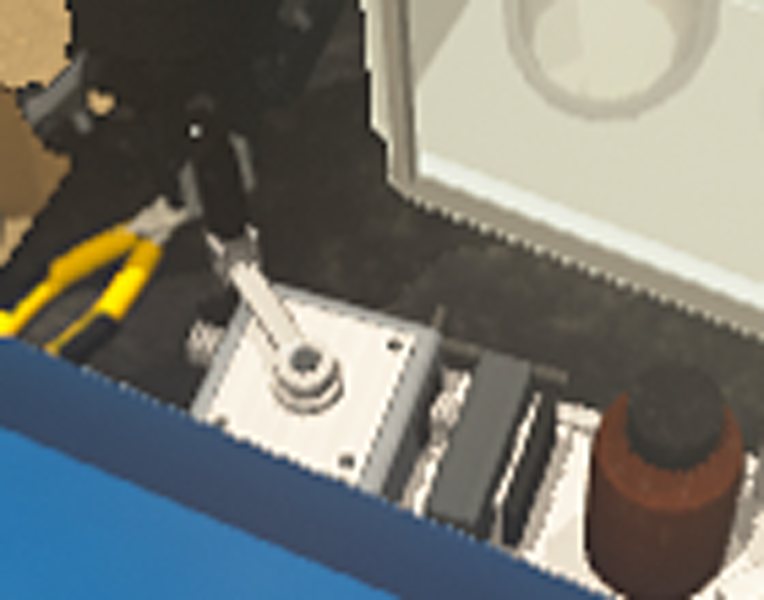

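The handle stands upright on its stop. The sleeve is in the fingers at about (215, 180), above the hinge at (235, 250), and the outward push saturated at 11 N with the pads slipping. Next I'll regrip centred with a half turn, so the hand can follow the crank, and start cranking.

```bash
cat >> h.py <<'E'
import json,os
def crank(robot,th_end,step,r,speed=.05,stop=None,log=None):
    """turn clockwise (th falls) to th_end; returns rows th_cmd, th_actual, Ft, Fr, Fz"""
    rows=[]; e=robot.read_state()["eef_pos"]; z=PIN[2]+.04-robot.pinch_z
    th=json.load(open("th.json"))["th"] if os.path.exists("th.json") else TH0
    sg=np.sign(th_end-th)
    while (th_end-th)*sg>1e-6:
        th=th+sg*min(step,abs(th_end-th)); p=np.r_[H+r*arm(th),z]
        robot.movel(p,Rz(th-np.pi/2+np.pi),speed=speed)
        s=robot.read_state(); F=s["force"]; a=arm(th); t=np.array([a[1],-a[0]])  # clockwise tangent
        d=s["eef_pos"][:2]-H
        Ft=-F[:2]@t; Fr=F[:2]@a; rows.append((th,np.arctan2(d[1],d[0]),Ft,Fr,F[2],r))
        r=float(np.clip(r+np.clip((Fr+3)*.00008,-.0004,.0004),.057,.065))
        json.dump(dict(th=th,r=r),open("th.json","w"))
        print("th %.3f act %.3f Ft %.1f Fr %.1f Fz %.1f r %.4f op %.4f"%(rows[-1]+(s["opening"],)))
        if stop and stop(rows): break
    return np.array(rows),r
E
python3 - <<'E'
from h import *
from plant import robot
robot.open_jaws()
p=gp(np.pi/2)+.001*np.r_[A0,0]-[0,0,robot.pinch_z]
robot.movel(p,Rz(YAW0),speed=.05)
q=np.array(robot.read_state()["joint_pos"]); q[5]-=np.pi; robot.goto_joints(q)
robot.movel(p,Rz(YAW0+np.pi),speed=.05)
s=robot.read_state(); print(s["eef_pos"]-p,s["force"],s["joint_pos"][5],s["time_s"])
robot.grasp(90); s=robot.read_state(); print(s["opening"],s["force"],s["gripper_force"])
rows,r=crank(robot,TH0-1.2,.1,.061)
print(robot.read_state()["time_s"])
E
```

```text
[-1.91379728e-05  2.74371442e-05  7.43051533e-07] [-0.8004905   0.06171653  0.56124249] -1.8912258408325873 12.7917
0.015990920973998943 [-1.13751268 -0.81645901  2.72453986] 87.78517451137304
th 2.472 act 2.502 Ft 7.0 Fr -0.5 Fz 7.0 r 0.0610 op 0.0157
th 2.372 act 2.407 Ft 7.1 Fr -1.6 Fz 8.6 r 0.0612 op 0.0157
th 2.272 act 2.307 Ft 7.0 Fr -2.0 Fz 8.3 r 0.0613 op 0.0157
th 2.172 act 2.208 Ft 6.7 Fr -1.1 Fz 7.5 r 0.0614 op 0.0161
th 2.072 act 2.108 Ft 6.9 Fr -1.7 Fz 8.1 r 0.0615 op 0.0155
th 1.972 act 2.008 Ft 6.5 Fr -2.8 Fz 7.2 r 0.0617 op 0.0159
th 1.872 act 1.908 Ft 6.6 Fr -1.8 Fz 8.6 r 0.0617 op 0.0159
th 1.772 act 1.809 Ft 6.9 Fr -3.3 Fz 8.5 r 0.0618 op 0.0157
th 1.672 act 1.710 Ft 6.5 Fr -4.2 Fz 7.7 r 0.0617 op 0.0157
th 1.572 act 1.611 Ft 6.9 Fr -3.1 Fz 7.8 r 0.0617 op 0.0159
th 1.472 act 1.511 Ft 7.1 Fr -3.9 Fz 7.0 r 0.0616 op 0.0161
th 1.372 act 1.412 Ft 7.0 Fr -2.3 Fz 6.4 r 0.0616 op 0.0156
16.7417
```

Run:
```python
from h import *
from plant import robot
r=json.load(open("th.json"))["r"]
rows,r=crank(robot,TH0-2.0,.1,r,stop=lambda R:R[-1][2]>8.8)
if rows[-1,2]<=8.8: rows,r=crank(robot,TH0-4.4,.05,r,stop=lambda R:R[-1][2]>8.8)
print(robot.read_state()["time_s"])
```

```text
th 1.272 act 1.313 Ft 6.4 Fr -4.2 Fz 6.8 r 0.0616 op 0.0160
th 1.172 act 1.215 Ft 6.9 Fr -3.8 Fz 6.4 r 0.0615 op 0.0156
th 1.072 act 1.115 Ft 6.6 Fr -4.0 Fz 6.2 r 0.0615 op 0.0157
th 0.972 act 1.019 Ft 7.3 Fr -2.1 Fz 5.0 r 0.0614 op 0.0162
th 0.872 act 0.921 Ft 7.3 Fr -3.6 Fz 5.6 r 0.0615 op 0.0152
th 0.772 act 0.822 Ft 6.9 Fr -2.1 Fz 4.8 r 0.0614 op 0.0160
th 0.672 act 0.723 Ft 7.6 Fr -2.6 Fz 3.3 r 0.0615 op 0.0160
th 0.572 act 0.623 Ft 6.2 Fr -2.8 Fz 4.0 r 0.0615 op 0.0158
th 0.522 act 0.579 Ft 8.3 Fr -1.3 Fz 3.2 r 0.0615 op 0.0159
th 0.472 act 0.531 Ft 7.5 Fr -2.9 Fz 2.5 r 0.0617 op 0.0158
th 0.422 act 0.481 Ft 8.0 Fr -3.1 Fz 3.1 r 0.0617 op 0.0159
th 0.372 act 0.431 Ft 8.7 Fr -2.5 Fz 2.2 r 0.0617 op 0.0160
th 0.322 act 0.382 Ft 9.4 Fr -1.0 Fz 1.9 r 0.0617 op 0.0157
20.1917
```

Run:
```python
from h import *
from plant import robot,cams
f=cams.grab_frame("side"); 
cv2.imwrite("pics/g3.png",cv2.resize(f["img"][150:250,200:340,::-1],(784,560),interpolation=cv2.INTER_CUBIC))
r=json.load(open("th.json"))["r"]
th=json.load(open("th.json"))["th"]
for k in range(3):
    rows,r=crank(robot,th-.04*(k+1),.04,r)
    F=[]
    for _ in range(8): robot.pause(.03); F.append(robot.read_state()["force"])
    a=arm(th-.04*(k+1)); F=np.mean(F,0); print("avg Ft",-F[:2]@[a[1],-a[0]])
    if -F[:2]@[a[1],-a[0]]>10.5: break
```

```text
th 0.282 act 0.343 Ft 8.9 Fr -2.9 Fz 2.3 r 0.0619 op 0.0159
avg Ft 8.134184788029376
th 0.242 act 0.304 Ft 7.7 Fr -2.8 Fz 0.4 r 0.0619 op 0.0159
avg Ft 8.556947470873231
th 0.202 act 0.264 Ft 8.8 Fr -2.2 Fz 0.4 r 0.0619 op 0.0155
avg Ft 8.38176759945306
```

View pics/g3.png

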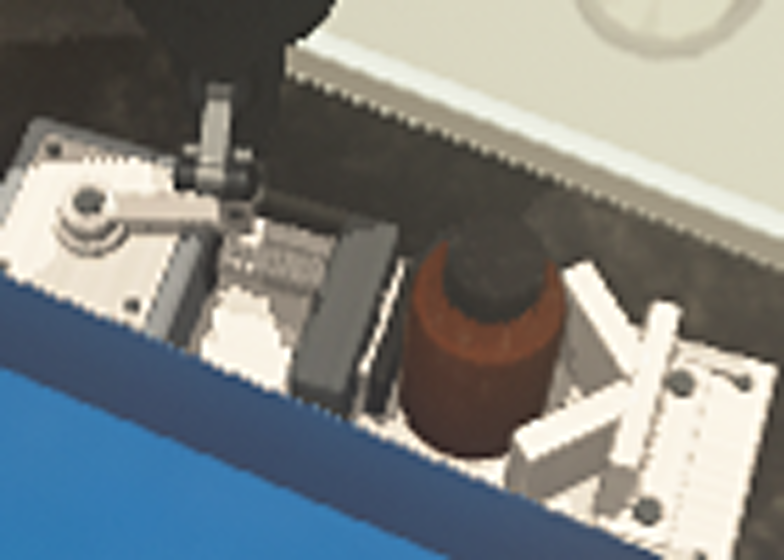

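The side crop shows the pad (390, 340) just touching the bottle's left side (405, 340), with clearance left before the V arms (575, 370). The slight rise in force is the loose bottle being pushed, so I'll keep feeling.

```bash
cat > feel.py <<'E'
import sys
from h import *
from plant import robot
import io,contextlib
def feel(step,lim,n=60,thmin=TH0-4.75):
    d=json.load(open("th.json")); th,r=d["th"],d["r"]
    for k in range(n):
        th-=step
        if th<thmin: print("range end");break
        with contextlib.redirect_stdout(io.StringIO()): rows,r=crank(robot,th,step,r)
        F=[]
        for _ in range(6): robot.pause(.03); F.append(robot.read_state()["force"])
        F=np.mean(F,0); a=arm(th); Ft=-F[:2]@[a[1],-a[0]]
        print("th %.3f act %.3f Ft %.2f Fr %.1f r %.4f"%(th,rows[-1][1],Ft,F[:2]@a,r))
        if Ft>lim: break
    print(robot.read_state()["time_s"])
feel(float(sys.argv[1]),float(sys.argv[2]),int(sys.argv[3]))
E
python3 feel.py .05 10.2 45
```

```text
th 0.152 act 0.212 Ft 8.01 Fr -2.7 r 0.0621
th 0.102 act 0.161 Ft 8.65 Fr -2.5 r 0.0621
th 0.052 act 0.112 Ft 8.13 Fr -3.0 r 0.0621
th 0.002 act 0.062 Ft 8.32 Fr -2.4 r 0.0621
th -0.048 act 0.011 Ft 8.25 Fr -2.6 r 0.0621
th -0.098 act -0.038 Ft 8.37 Fr -2.6 r 0.0621
th -0.148 act -0.088 Ft 8.62 Fr -2.8 r 0.0622
th -0.198 act -0.139 Ft 8.14 Fr -2.6 r 0.0622
th -0.248 act -0.189 Ft 8.12 Fr -2.8 r 0.0621
th -0.298 act -0.239 Ft 8.62 Fr -2.2 r 0.0622
th -0.348 act -0.288 Ft 8.25 Fr -2.3 r 0.0622
th -0.398 act -0.338 Ft 8.19 Fr -2.4 r 0.0622
th -0.448 act -0.388 Ft 8.54 Fr -2.2 r 0.0622
th -0.498 act -0.438 Ft 7.83 Fr -2.8 r 0.0622
th -0.548 act -0.488 Ft 8.27 Fr -2.3 r 0.0622
th -0.598 act -0.538 Ft 8.20 Fr -2.4 r 0.0623
th -0.648 act -0.587 Ft 8.88 Fr -2.3 r 0.0623
th -0.698 act -0.633 Ft 9.03 Fr -2.9 r 0.0623
th -0.748 act -0.676 Ft 10.13 Fr -2.6 r 0.0624
th -0.798 act -0.719 Ft 11.30 Fr -2.8 r 0.0624
30.7917
```

```bash
python3 feel.py .045 20 1
```

```text
th -0.843 act -0.757 Ft 12.93 Fr -3.0 r 0.0624
31.2417
```

Run:
```python
from h import *
from plant import robot,cams
d=json.load(open("th.json")); crank(robot,d["th"]+.05,.05,d["r"])
robot.open_jaws(); s=robot.read_state(); print(s["opening"],s["force"])
p=s["eef_pos"]; robot.movel(p+[0,0,.13],speed=.1)
robot.movel(np.array([.40,.40,p[2]+.13]),speed=.15)
robot.movel(np.array([.30,.38,p[2]+.15]),speed=.15)
f=cams.grab_frame("top"); np.savez("top1.npz",**f); g=cams.grab_frame("side")
cv2.imwrite("pics/g4.png",cv2.resize(np.hstack([f["img"][130:280,200:320,::-1],g["img"][130:280,190:350,::-1]]),(800,429),interpolation=cv2.INTER_CUBIC))
print(robot.read_state()["force"],robot.read_state()["time_s"])
```

```text
th -0.793 act -0.750 Ft 6.5 Fr -2.7 Fz -2.6 r 0.0624 op 0.0160
0.08532738766414916 [ 0.47192964  0.04668579 -0.06901018]
[0.3216973  0.11084176 0.41838986] 35.5417
```

View pics/g4.png

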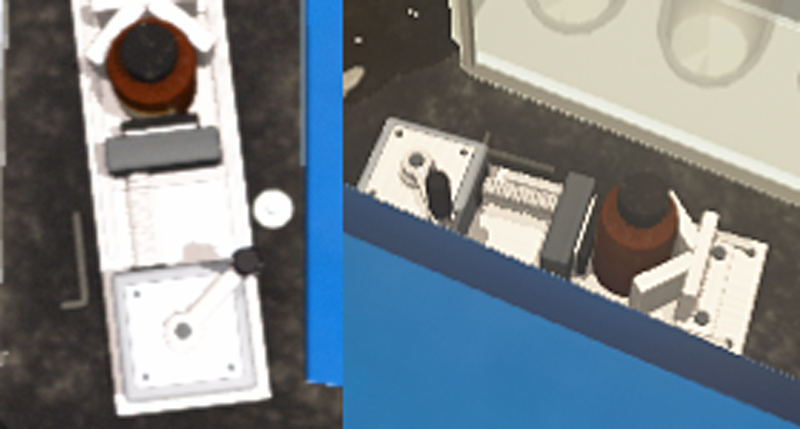

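The top view shows the handle end-on, so upright, at (245, 262). The bottle sits in the V at (150, 60) with the pad against it. The filter at (272, 208) and the hex key at (75, 260) are untouched.

```bash
python3 -c "
from plant import robot
print(robot.finish_job())"
```

```text
the job is handed in; nothing more can be done
None
```

The job is handed in with no verdict returned: the handle was unfolded upright, the crank clamped the bottle in the V-block at about 20 N (estimated from the crank force), and the gripper let go with the filter and hex key undisturbed.

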